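# Stand the slumped cartons back up

### The job

Two long cartons have slumped, one over the small jar and one over the patterned cup. With the fingertips gently push each one back up until it stands still and upright on its own foot end, about where its foot is now: only push, do not pinch, lift or carry them. Leave the jar, the cup and the fish tin standing where they are.

Things in the scene. Friction and masses are not known exactly. Their poses are not given: they have to be found in the camera images.
- carton_j: long pale green food carton, 165 x 54 x 29 mm (broad front drawn up to 35), about 90 g, standing on a small end, slumped 32 degrees from upright with a narrow 29 mm side on the jar's rim. Origin: centre of its 165 x 54 back. x: along its length, foot to top (straight up once it stands); -y: out of the narrow side that rests on the jar; z: out of its front. Under 18 degrees from upright it swings up by itself and rocks for 1 to 3 s
- carton_c: long pale green food carton, 165 x 54 x 29 mm (broad front drawn up to 35), about 90 g, standing on a small end, slumped 32 degrees from upright with a narrow 29 mm side on the cup's rim. Origin: centre of its 165 x 54 back. x: along its length, foot to top (straight up once it stands); -y: out of the narrow side that rests on the cup; z: out of its front. Under 18 degrees from upright it swings up by itself and rocks for 1 to 3 s
- carton_j_foot (a point): middle of the lower end edge of the narrow side toward the jar, on the worktop: the edge the carton turns about, 67 mm from the jar's axis. In the carton's frame [-82.7, -27, 14.5] mm
- carton_c_foot (a point): middle of the lower end edge of the narrow side toward the cup, on the worktop: the edge the carton turns about, 81 mm from the cup's axis. In the carton's frame [-82.7, -27, 14.5] mm
- carton_j_top (a point): middle of the upper end edge of the narrow side, in the carton's frame [82.7, -27, 14.5] mm, 140 mm above the worktop (top corner 168; swings up to 174). It overhangs the jar, lower by over 55 mm: room for shut fingers, gripper leaned back, tips 100 to 130 mm up, to push the narrow side back, level and away from the jar. Takes under 0.5 N; the foot does not slide; too fast throws it over
- carton_c_top (a point): middle of the upper end edge of the narrow side, in the carton's frame [82.7, -27, 14.5] mm, 140 mm above the worktop (top corner 168; swings up to 174). It overhangs the cup, lower by over 55 mm: room for shut fingers, gripper leaned back, tips 100 to 130 mm up, to push the narrow side back, level and away from the cup. Takes under 0.5 N; the foot does not slide; too fast throws it over
- jar: small nut jar with a dark screw lid, 48 mm across, 70 mm high, 120 g, loose. Origin: centre of its underside, z up; its x axis points the way the carton leans (from the carton's foot to the jar)
- cup: straight tea cup without handle, white with small green squares, 65 mm across, 78 mm high, 170 g, loose. Origin: centre of its underside, z up; its x axis points the way the carton leans (from the carton's foot to the cup)
- fish_can: flat round fish tin, 86 mm across, 40 mm high, loose, stands behind, between the two cartons; to be left alone. Origin: centre of its underside
Mind the look-alikes: they are no part of the job. What is shaped like the jar but pink, turquoise or yellow is not meant.

How it is judged:
By the outcome, as a careful person would: the job done as asked, in the order asked, and still so for the second after the job is handed in, with the robot touching nothing.
It also fails if it takes over 64 s, if anything falls off the work surface, if the arm or the gripper's body presses on something with over 40 N, if the wrist force passes 120 N, or if a joint passes its speed limit or range.

### The arm

A 6-joint arm with a two-finger parallel gripper is mounted at the origin on a cart in front of the work surface, level with it; the furniture and walls round the work are solid. World frame = base frame: x ahead of the robot, y to its left, z up, the work surface at z = 0. Lengths are in mm, angles in rad, forces in N, time in s.
With the tool pointing down it reaches from about 350 to 775 mm from the base axis. Payload 7.3 kg.
Tool frame: the origin (TCP) lies midway between the tips of the shut fingers; the grasp point (between the pads) lies 19 mm behind it; z points along the fingers, x is the direction in which the jaws open and shut, and the axes are right-handed (so a half turn about z gives the same grasp; the last joint's range is limited). The gripper opens to 92 mm and grips with 3 to 60 N. Pads are 19 mm wide; open, the fingers measure 130 mm over their backs; the gripper's body (75 mm by 190 mm) begins 47 mm behind the grasp point.
Start: joints at [-1.255, 0.342, 1.524, -0, 1.275, -0.146], TCP at [233.943, -470.016, 226.741] pointing down, gripper open.
Joint ranges: [-2.53, 2.53], [-0.77, 2.02], [0.04, 2.7], [-1, 4.14], [0.28, 2.66], [-3.11, 3.11]. Speed limits (rad/s): [2.57, 2.57, 3.14, 3.14, 3.14, 3.14].

### API

Orientations are given as [roll, pitch, yaw] about the fixed x, y, z axes, in that order (R = Rz(yaw) Ry(pitch) Rx(roll)).
In Python, from plant import bot gives the robot as it stands.
- The arm moves only by the shell command python3 -m pendant 'ROWS' [OPENING]. ROWS is JSON, a list of rows, each an object with "linear": the shift along the world's x, y, z in mm, a list of three; "twist": the turn about the world's z in degrees. In form: [{"linear": [x, y, z], "twist": twist}, ...]. A call has 1 to 20 rows; each row is the pose to reach, as a shift and turn from the pose commanded when the call began; what a row does not reach only later rows make up. A row lasts 1/8 s, in which the tool goes at most 62.5 mm and 10.7 degrees, less where a joint would pass 70% of its speed; a pose out of reach is approached as far as the arm can. A call with a gripper value outside its range is refused whole. OPENING is the closure in counts, from 0 (fully open) to 255 (shut), set as the call begins (- or left out, the last holds). The fingers move at their own pace and stop on an object; the grip force is fixed at half the most. Time passes only in rows, so rows that repeat a pose let the fingers close. It gives the time, the measured TCP pose, the force and the opening at its end, in the units of the state.
- bot.get_obs(): the state, without advancing time (a new reading comes with each control period).
- bot.capture(name): name is "side" or "top"; returns a dict with "frame" (420x560x3 uint8, blue, green, red), "z_map" (420x560 float32, mm along the optical axis (not along the pixel's ray), 0 where there is no reading), "fx", "fy", "cx", "cy" (pixels), "k1" (the pictures are not rectified: a ray, as slopes to the right and down, at radius r is drawn at 1 + k1 r^2 times it, then the intrinsics apply), "rvec" (rotation vector, rad) and "tvec" (3), from world to camera coordinates, as OpenCV has them. Camera axes: x right, y down, z forward; pixel columns grow to the right and rows downward; lengths in mm; the calibration is good to about 2 mm. A picture is of the moment at which its call begins.
- bot.close_job(): hands the job in, once; it reports no verdict.
The state is a dict: "time": time; "joint_positions": joint angles; "dq": joint speeds; "tau": joint torques, N m; "tool_pos": TCP position; "tcp_rot": TCP orientation; "contact_force": force on the tool from outside, world axes, zero at the start; "moment": the same for the moment, N m; "grip_width": finger opening in mm.
Only numpy, scipy, OpenCV 4.12 (cv2) and the standard library are available. Lean on these libraries where they do the work, as an engineer would, in place of code of your own. Each camera call takes 0.05 s, during which the arm holds its last target. There are 200 camera calls.

## Working session

There is one attempt and no reset: what is moved stays moved. The work goes in short steps, Python scripts to look and compute and a shell command to move; the robot and the scene stay as the last step left them, time stands still between calls to the robot, and variables do not carry over. Pictures are saved under pics/ and viewed, about 8 in all and at most 12, crops included, and the job is handed in when it is done.

```bash
ls; mkdir -p pics; cat > h.py <<'E'
import numpy as np, cv2
from plant import bot
def cap(n):
    c=bot.capture(n); return c
def cloud(c):
    h,w=c['z_map'].shape
    u,v=np.meshgrid(np.arange(w),np.arange(h))
    K=np.array([[c['fx'],0,c['cx']],[0,c['fy'],c['cy']],[0,0,1.]])
    p=cv2.undistortPoints(np.stack([u,v],-1).reshape(-1,1,2).astype(float),K,np.array([c['k1'],0,0,0.])).reshape(h,w,2)
    z=c['z_map'].astype(float)
    P=np.dstack([p*z[...,None],z])
    R=cv2.Rodrigues(np.array(c['rvec'],float))[0]
    W=(P-np.array(c['tvec']).reshape(3))@R
    W[z<=0]=np.nan
    return W
E
python3 - <<'E'
from h import *
o=bot.get_obs(); print(o)
for n in('top','side'):
    c=cap(n); cv2.imwrite(f'pics/{n}0.png',c['frame']); np.save(f'{n}0.npy',cloud(c)); print(n,(-cv2.Rodrigues(np.array(c['rvec'],float))[0].T@np.array(c['tvec']).reshape(3)))
E
```

```text
pics
{'time': 0.0, 'joint_positions': array([-1.25502750e+00,  3.42719565e-01,  1.52499207e+00, -2.14693982e-08,
        1.27543454e+00, -1.46016115e-01]), 'dq': array([-0.00281928, -0.00095695,  0.00076686,  0.00065793,  0.0014766 ,
       -0.0001637 ]), 'tau': array([-2.27069642e-03, -4.31250179e+01, -2.44225574e+01,  7.16648530e-02,
        5.58863988e-02, -1.41189844e-04]), 'tool_pos': array([ 233.79660809, -469.61343428,  226.05532549]), 'tcp_rot': array([-3.14136664e+00,  1.53698995e-03, -1.10901121e+00]), 'contact_force': array([-0.30453947, -0.15261741, -0.01073525]), 'moment': array([-0.00686357,  0.04534062, -0.01377825]), 'grip_width': 91.92459447492412}
top [ 405.79368261   66.87194165 1061.23942205]
side [263.56186127 728.32205365 548.22674404]
```

View pics/top0.png

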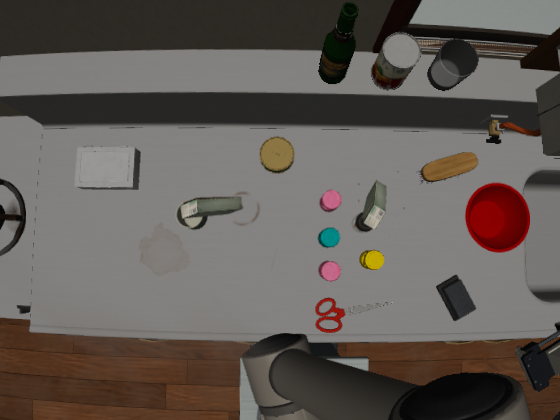

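View pics/side0.png

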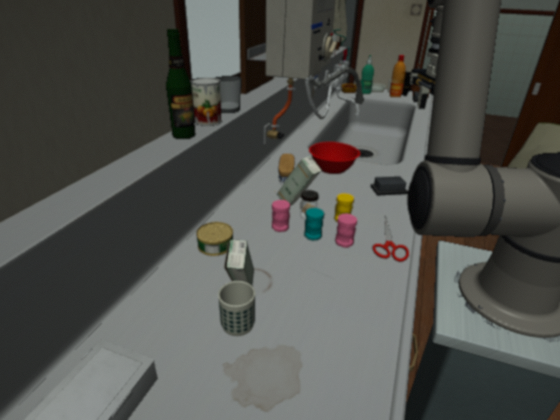

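The top view shows carton_j with its foot near (378,185), leaning to (374,222) on the dark-lidded jar at (365,222). The jar-shaped things at (331,200), (330,270), (330,237) and (372,260) are pink, turquoise and yellow, so they are decoys. carton_c has its foot near (243,203) and leans left onto the patterned cup at (192,213). The tin is at (277,154).

```bash
python3 - <<'E'
from h import *
im=cv2.imread('pics/top0.png')
a=cv2.resize(im[160:260,310:410],(400,400),interpolation=cv2.INTER_CUBIC);b=cv2.resize(im[160:260,160:260],(400,400),interpolation=cv2.INTER_CUBIC)
cv2.imwrite('pics/crop.png',np.hstack([a,b]))
T=np.load('top0.npy');S=np.load('side0.npy')
P=np.concatenate([T.reshape(-1,3),S.reshape(-1,3)])
print('can',T[154,277],'cup',T[213,192],'lid',T[222,362],T[222,365],'walls',T[60,280],T[110,280])
for n,(u0,u1,v0,v1) in dict(j=(350,395,172,240),c=(170,262,185,235)).items():
    Q=T[v0:v1,u0:u1].reshape(-1,3);Q=Q[Q[:,2]>15]
    lo,hi=Q.min(0),Q.max(0); print(n,lo.round(),hi.round())
    m=np.all((P[:,:2]>lo[:2]-5)&(P[:,:2]<hi[:2]+5),1)&(P[:,2]>5)
    Q=P[m]
    for z in range(10,175,10):
        q=Q[abs(Q[:,2]-z)<5]
        if len(q)>4: print(z,len(q),q[:,:2].min(0).round(),q[:,:2].max(0).round(),np.median(q[:,:2],0).round())
E
```

```text
can [651.01796767  73.71955737  34.33923851] cup [489.7763855  253.84091635 159.3947063 ] lid [ 481.90473852 -128.9296984    71.29706188] [ 476.80342973 -122.27183193  138.62329914] walls [812.65142889  68.98981805 215.95604282] [739.40627085  67.66753723 106.97377828]
j [ 462. -198.   15.] [ 588. -114.  168.]
10 50 [ 464. -198.] [ 571. -113.] [ 495. -121.]
20 67 [ 463. -174.] [ 582. -114.] [ 498. -124.]
30 84 [ 470. -198.] [ 590. -114.] [ 553. -155.]
40 138 [ 462. -196.] [ 590. -114.] [ 539. -148.]
50 159 [ 466. -192.] [ 586. -113.] [ 532. -144.]
60 142 [ 464. -191.] [ 578. -112.] [ 531. -144.]
70 382 [ 463. -186.] [ 573. -111.] [ 489. -134.]
80 99 [ 496. -184.] [ 568. -124.] [ 543. -147.]
90 104 [ 494. -180.] [ 561. -126.] [ 537. -144.]
100 108 [ 487. -179.] [ 555. -124.] [ 531. -141.]
110 110 [ 484. -175.] [ 549. -120.] [ 525. -138.]
120 118 [ 474. -173.] [ 543. -119.] [ 517. -134.]
130 128 [ 471. -170.] [ 540. -116.] [ 514. -132.]
140 218 [ 463. -167.] [ 534. -115.] [ 488. -130.]
150 263 [ 470. -164.] [ 527. -120.] [ 489. -135.]
160 209 [ 478. -163.] [ 522. -124.] [ 501. -142.]
170 30 [ 494. -160.] [ 514. -139.] [ 504. -152.]
c [464. 157.  15.] [542. 312. 168.]
10 160 [466. 166.] [516. 311.] [484. 296.]
20 179 [466. 173.] [519. 312.] [486. 302.]
30 257 [465. 157.] [542. 313.] [500. 284.]
40 335 [464. 159.] [542. 312.] [501. 268.]
50 351 [464. 166.] [540. 312.] [500. 268.]
60 387 [465. 170.] [539. 311.] [501. 269.]
70 408 [465. 176.] [538. 312.] [500. 264.]
80 371 [464. 182.] [533. 312.] [501. 264.]
90 101 [489. 187.] [532. 260.] [507. 217.]
100 119 [488. 195.] [531. 266.] [507. 220.]
110 123 [487. 201.] [530. 271.] [504. 230.]
120 131 [484. 208.] [528. 278.] [502. 247.]
130 153 [483. 214.] [527. 285.] [506. 257.]
140 295 [482. 221.] [527. 287.] [500. 276.]
150 341 [484. 228.] [529. 280.] [502. 265.]
160 308 [488. 233.] [528. 266.] [505. 252.]
170 23 [491. 242.] [508. 249.] [500. 244.]
```

View pics/crop.png

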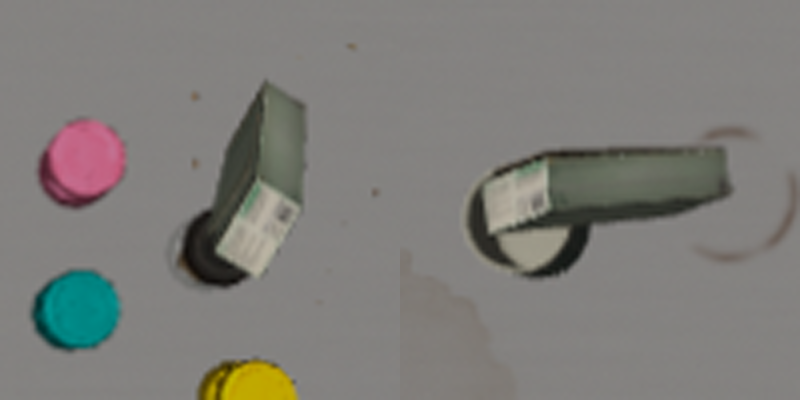

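The crop confirms that the left carton lies over the dark-lidded jar and the right one over the cup. Next I'll fit a box to each carton for its foot position, azimuth and tilt.

```bash
cat >> h.py <<'E'
from scipy.optimize import least_squares
def fit(Q,x0):
    # params fx,fy,phi(lean azimuth),tilt ; foot edge mid at (fx,fy,0)
    def axes(p):
        l=np.array([np.cos(p[2]),np.sin(p[2]),0]);up=np.array([0,0,1.])
        a=np.cos(p[3])*up+np.sin(p[3])*l; n=np.cos(p[3])*l-np.sin(p[3])*up
        return a,n,np.cross(a,n)
    def res(p):
        a,n,w=axes(p); d=Q-np.array([p[0],p[1],0])
        q=np.c_[d@a-82.7,d@n+27,d@w]; e=abs(q)-np.array([82.7,27,14.5])
        return np.linalg.norm(np.maximum(e,0),axis=1)+np.minimum(e.max(1),0)
    r=least_squares(res,x0,loss='soft_l1',f_scale=2)
    p=r.x;a,n,w=axes(p)
    return p,np.array([p[0],p[1],0])+165.4*a,np.median(abs(res(p))),w
E
python3 - <<'E'
from h import *
T=np.load('top0.npy');S=np.load('side0.npy')
P=np.concatenate([T.reshape(-1,3),S.reshape(-1,3)])
for n,lo,hi,x0 in (('j',(455,-205),(595,-105),(550,-160,2.6,.56)),('c',(455,150),(550,315),(505,200,1.57,.56))):
    Q=P[np.all((P[:,:2]>lo)&(P[:,:2]<hi),1)&(P[:,2]>85)&(P[:,2]<180)]
    p,t,e,w=fit(Q,x0); print(n,len(Q),'foot',p[:2].round(1),'phi',np.degrees(p[2]).round(1),'tilt',np.degrees(p[3]).round(1),'top',t.round(1),'res',e.round(2))
    l=np.array([np.cos(p[2]),np.sin(p[2])]); print(' lean',l.round(3),'obj axis',(p[:2]+l*(67 if n=='j' else 81)).round(1))
E
```

```text
j 1288 foot [ 552.4 -165. ] phi 154.6 tilt 34.8 top [ 467.2 -124.6  135.9] res 1.55
 lean [-0.903  0.429] obj axis [ 491.9 -136.3]
c 1594 foot [519.9 196.9] phi 103.7 tilt 34.3 top [497.8 287.5 136.6] res 1.08
 lean [-0.237  0.972] obj axis [500.7 275.6]
```

carton_j leans toward azimuth 155° and carton_c toward 104°. The tool can only point straight down. With the tips at 118 mm the gripper body starts at 184 mm, above the 174 mm swing height, so upright fingers will do. I'm moving to the jar side of carton_j.

```bash
python3 -m pendant '[{"linear":[10,18,0],"twist":8},{"linear":[30,54,0],"twist":18},{"linear":[54,100,0],"twist":28},{"linear":[78,145,0],"twist":38},{"linear":[102,190,0],"twist":48},{"linear":[126,235,0],"twist":58},{"linear":[150,280,0],"twist":68},{"linear":[172,320,0],"twist":78},{"linear":[186,346,0],"twist":88},{"linear":[193,360,0],"twist":98},{"linear":[196,363,0],"twist":108},{"linear":[196,363,-10],"twist":118},{"linear":[196,363,-30],"twist":125},{"linear":[196,363,-60],"twist":128},{"linear":[196,363,-90],"twist":128},{"linear":[196,363,-105],"twist":128},{"linear":[196,363,-108],"twist":128},{"linear":[196,363,-108],"twist":128}]' 255
python3 - <<'E'
from h import *
cv2.imwrite('pics/s1.png',np.hstack([cv2.resize(cap(n)['frame'],(400,300)) for n in('top','side')]))
E
```

```text
time: 2.35
tool_pos: [430.1, -107.1, 119.0]
tcp_rot: [3.141, -0.0, 1.125]
contact_force: [0.7, 0.3, 0.8]
grip_width: 0.5
```

View pics/s1.png

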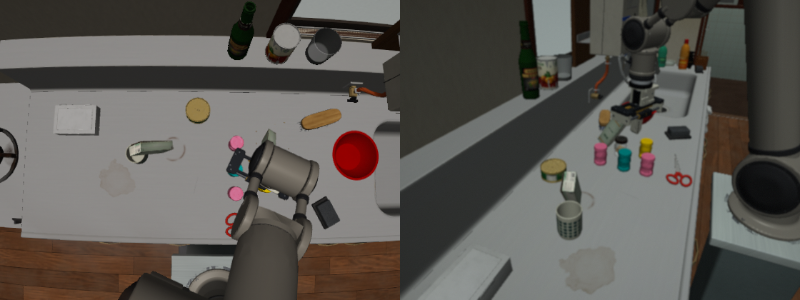

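The tool is clear on the jar side, beyond the top edge of carton_j, and the side view shows the carton still slumped. I'll push level and slowly.

```bash
python3 -m pendant '[{"linear":[9,-4.3,0],"twist":0},{"linear":[18,-8.6,0],"twist":0},{"linear":[24,-11.4,0],"twist":0},{"linear":[27,-12.8,0],"twist":0},{"linear":[30,-14.3,0],"twist":0},{"linear":[33,-15.7,0],"twist":0},{"linear":[36,-17.1,0],"twist":0},{"linear":[39,-18.5,0],"twist":0},{"linear":[42,-20,0],"twist":0},{"linear":[45,-21.4,0],"twist":0},{"linear":[48,-22.8,0],"twist":0},{"linear":[51,-24.2,0],"twist":0},{"linear":[54,-25.7,0],"twist":0},{"linear":[56,-26.6,0],"twist":0},{"linear":[58,-27.6,0],"twist":0},{"linear":[60,-28.5,0],"twist":0},{"linear":[61,-29,0],"twist":0},{"linear":[62,-29.5,0],"twist":0},{"linear":[62,-29.5,0],"twist":0}]'
python3 - <<'E'
from h import *
c=cap('side');cv2.imwrite('pics/s2.png',cv2.resize(c['frame'][110:260,220:420],(800,600)))
W=cloud(c);Q=W.reshape(-1,3);m=np.all((Q[:,:2]>(455,-215))&(Q[:,:2]<(610,-105)),1)&(Q[:,2]>85)&(Q[:,2]<180)
print(m.sum(),fit(Q[m],(552,-165,2.7,.35))[:3])
E
```

```text
time: 4.82
tool_pos: [492.0, -136.5, 118.7]
tcp_rot: [-3.142, -0.0, 1.125]
contact_force: [0.1, -0.1, -0.5]
grip_width: 0.2
666 (array([ 5.35464414e+02, -1.56203979e+02,  2.63005293e+00,  3.65311216e-01]), array([ 483.94060267, -127.27944154,  154.48568858]), np.float64(3.5327758798695674))
```

View pics/s2.png

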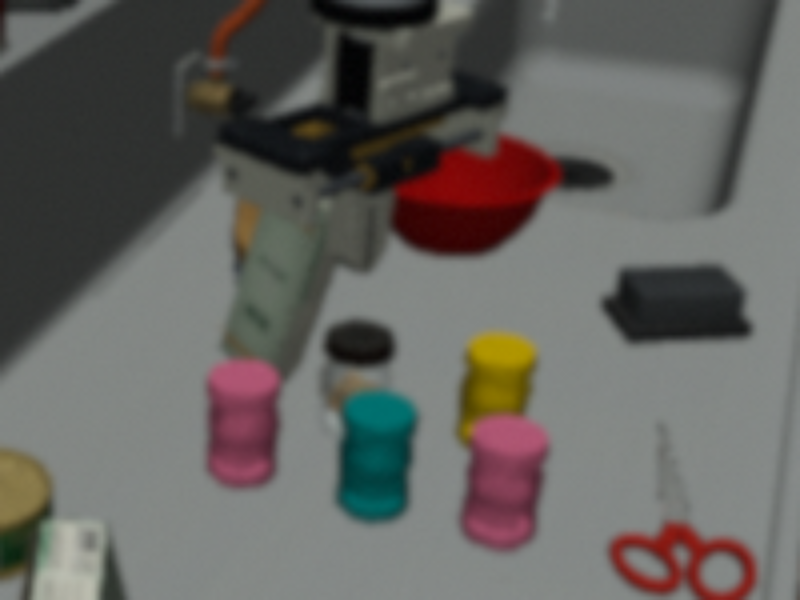

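carton_j is partly up at about 20° and off the jar. The jar is undisturbed. I'll push on past the balance point.

```bash
python3 -m pendant '[{"linear":[2,-0.9,0],"twist":0},{"linear":[4,-1.9,0],"twist":0},{"linear":[6,-2.9,0],"twist":0},{"linear":[8,-3.8,0],"twist":0},{"linear":[10,-4.7,0],"twist":0},{"linear":[12,-5.7,0],"twist":0},{"linear":[14,-6.6,0],"twist":0},{"linear":[14,-6.6,0],"twist":0},{"linear":[14,-6.6,0],"twist":0},{"linear":[14,-6.6,0],"twist":0},{"linear":[14,-6.6,0],"twist":0},{"linear":[14,-6.6,0],"twist":0}]'
python3 - <<'E'
from h import *
c=cap('side');cv2.imwrite('pics/s3.png',cv2.resize(c['frame'][110:260,220:420],(800,600)))
W=cloud(c);Q=W.reshape(-1,3);m=np.all((Q[:,:2]>(530,-230))&(Q[:,:2]<(630,-140)),1)&(Q[:,2]>40)&(Q[:,2]<180)
print(m.sum(),fit(Q[m],(552,-165,2.7,.05))[:3])
E
```

```text
time: 6.38
tool_pos: [505.9, -143.1, 118.8]
tcp_rot: [3.142, -0.0, 1.125]
contact_force: [-0.2, 0.9, 0.4]
grip_width: 0.5
698 (array([ 5.51831140e+02, -1.63967323e+02,  2.66974206e+00,  4.36297285e-02]), array([ 545.40536288, -160.68827397,  165.24260112]), np.float64(1.0051288164047198))
```

View pics/s3.png

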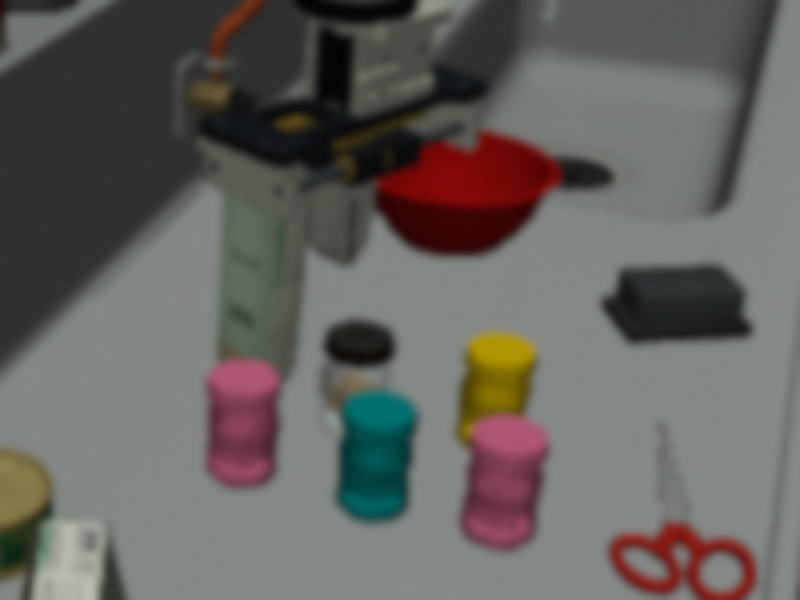

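carton_j stands with its foot at (552,-164), as before. Now I'll back away, lift, and travel to the cup side of carton_c.

```bash
python3 -m pendant '[{"linear":[-6,3,0],"twist":0},{"linear":[-18,9,0],"twist":0},{"linear":[-34,17,0],"twist":0},{"linear":[-50,24,8],"twist":0},{"linear":[-58,28,25],"twist":0},{"linear":[-60,30,55],"twist":0},{"linear":[-60,34,85],"twist":0},{"linear":[-60,50,110],"twist":-4},{"linear":[-60,80,120],"twist":-10},{"linear":[-60,120,122],"twist":-17},{"linear":[-60,165,122],"twist":-24},{"linear":[-60,210,122],"twist":-31},{"linear":[-56,255,122],"twist":-38},{"linear":[-48,300,122],"twist":-44},{"linear":[-40,345,122],"twist":-49},{"linear":[-32,390,122],"twist":-51},{"linear":[-25,430,122],"twist":-51},{"linear":[-20,458,122],"twist":-51},{"linear":[-18,469,122],"twist":-51},{"linear":[-18,471,122],"twist":-51}]'
python3 -m pendant '[{"linear":[0,0,-8],"twist":0},{"linear":[0,0,-26],"twist":0},{"linear":[0,0,-50],"twist":0},{"linear":[0,0,-76],"twist":0},{"linear":[0,0,-100],"twist":0},{"linear":[0,0,-116],"twist":0},{"linear":[0,0,-122],"twist":0},{"linear":[0,0,-122],"twist":0}]'
python3 - <<'E'
from h import *
cv2.imwrite('pics/s4.png',np.hstack([cv2.resize(cap(n)['frame'],(400,300)) for n in('top','side')]))
E
```

```text
time: 8.93
tool_pos: [487.8, 327.8, 241.0]
tcp_rot: [3.141, -0.0, 0.235]
contact_force: [-0.1, 1.0, 0.2]
grip_width: 0.2
time: 9.93
tool_pos: [488.1, 327.7, 118.9]
tcp_rot: [3.142, -0.0, 0.235]
contact_force: [-0.9, 0.4, 0.4]
grip_width: 0.2
```

View pics/s4.png

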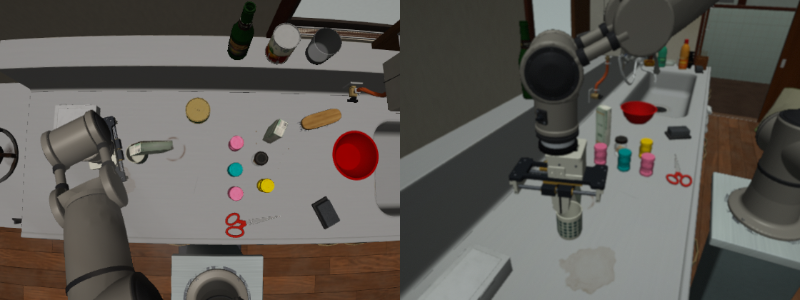

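carton_j now stands upright, and the tool is on the cup side of carton_c. I'll make the same push along (0.237, -0.972).

```bash
python3 -m pendant '[{"linear":[2.4,-9.7,0],"twist":0},{"linear":[4.7,-19.4,0],"twist":0},{"linear":[6.4,-26,0],"twist":0},{"linear":[7.1,-29,0],"twist":0},{"linear":[7.8,-32,0],"twist":0},{"linear":[8.5,-35,0],"twist":0},{"linear":[9.3,-38,0],"twist":0},{"linear":[10,-41,0],"twist":0},{"linear":[10.7,-44,0],"twist":0},{"linear":[11.5,-47,0],"twist":0},{"linear":[12.2,-50,0],"twist":0},{"linear":[13,-53,0],"twist":0},{"linear":[13.7,-56,0],"twist":0},{"linear":[14.4,-59,0],"twist":0},{"linear":[15.1,-62,0],"twist":0},{"linear":[15.6,-64,0],"twist":0},{"linear":[16.1,-66,0],"twist":0},{"linear":[16.6,-68,0],"twist":0},{"linear":[17.1,-70,0],"twist":0}]'
python3 -m pendant '[{"linear":[0.5,-2,0],"twist":0},{"linear":[1,-4,0],"twist":0},{"linear":[1.5,-6,0],"twist":0},{"linear":[2,-8,0],"twist":0},{"linear":[2.5,-10,0],"twist":0},{"linear":[2.9,-12,0],"twist":0},{"linear":[2.9,-12,0],"twist":0},{"linear":[2.9,-12,0],"twist":0},{"linear":[2.9,-12,0],"twist":0},{"linear":[2.9,-12,0],"twist":0}]'
python3 - <<'E'
from h import *
cv2.imwrite('pics/s5.png',np.hstack([cv2.resize(cap(n)['frame'],(400,300)) for n in('top','side')]))
E
```

```text
time: 12.4
tool_pos: [505.1, 257.8, 118.7]
tcp_rot: [-3.142, -0.0, 0.235]
contact_force: [0.9, -0.3, -0.1]
grip_width: 0.1
time: 13.65
tool_pos: [507.9, 245.9, 118.7]
tcp_rot: [3.142, -0.0, 0.235]
contact_force: [0.0, 0.1, -0.6]
grip_width: 0.4
```

View pics/s5.png

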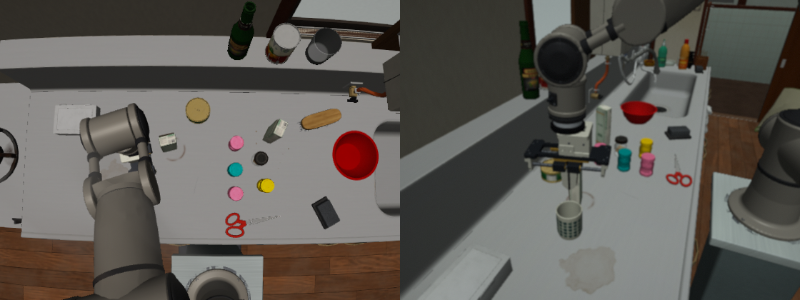

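The top view shows carton_c upright at its foot. I'll back away, lift clear and check.

```bash
python3 -m pendant '[{"linear":[-1,4,0],"twist":0},{"linear":[-3,14,0],"twist":0},{"linear":[-7,30,0],"twist":0},{"linear":[-11,46,0],"twist":0},{"linear":[-14,58,10],"twist":0},{"linear":[-15,64,30],"twist":0},{"linear":[-15,66,60],"twist":0},{"linear":[-18,74,90],"twist":0},{"linear":[-26,90,112],"twist":0},{"linear":[-38,110,120],"twist":0},{"linear":[-52,130,120],"twist":0},{"linear":[-66,150,120],"twist":0},{"linear":[-76,164,120],"twist":0},{"linear":[-80,170,120],"twist":0},{"linear":[-80,170,120],"twist":0},{"linear":[-80,170,120],"twist":0},{"linear":[-80,170,120],"twist":0},{"linear":[-80,170,120],"twist":0},{"linear":[-80,170,120],"twist":0},{"linear":[-80,170,120],"twist":0}]'
python3 - <<'E'
from h import *
C=[cap(n) for n in('top','side')]
cv2.imwrite('pics/s6.png',np.hstack([cv2.resize(c['frame'],(400,300)) for c in C]))
P=np.concatenate([cloud(c).reshape(-1,3) for c in C])
for n,f,ph in(('j',(552,-165),2.7),('c',(520,197),1.81)):
    f=np.array(f); ctr=f-27*np.array([np.cos(ph),np.sin(ph)])
    Q=P[(np.linalg.norm(P[:,:2]-ctr,axis=1)<45)&(P[:,2]>40)&(P[:,2]<185)]
    p,t,e,w=fit(Q,(*f,ph,.02)); print(n,len(Q),p[:2].round(1),np.degrees(p[2:]).round(1),e.round(2))
O=np.concatenate([np.load(k+'0.npy').reshape(-1,3) for k in('top','side')])
for n,c,r,z in(('jar',(491,-136),40,(55,78)),('cup',(500,277),42,(55,84)),('tin',(651,74),55,(25,46))):
    for A in(O,P):
        q=A[(np.linalg.norm(A[:,:2]-c,axis=1)<r)&(A[:,2]>z[0])&(A[:,2]<z[1])]; print(n,len(q),q.min(0).round(),q.max(0).round())
E
```

```text
time: 16.25
tool_pos: [428.0, 415.8, 238.7]
tcp_rot: [3.142, -0.0, 0.235]
contact_force: [0.3, 0.1, -1.1]
grip_width: 0.4
j 1309 [ 548.6 -163.1] [149.9  -1.2] 1.63
c 646 [519.3 201.6] [105.7  -2.2] 1.21
jar 398 [ 463. -158.   55.] [ 531. -111.   78.]
jar 355 [ 463. -161.   59.] [ 509. -114.   75.]
cup 950 [464. 236.  55.] [532. 312.  84.]
cup 902 [464. 246.  55.] [531. 313.  82.]
tin 1727 [608.  32.  25.] [699. 120.  44.]
tin 961 [609.  32.  25.] [693. 116.  43.]
```

View pics/s6.png

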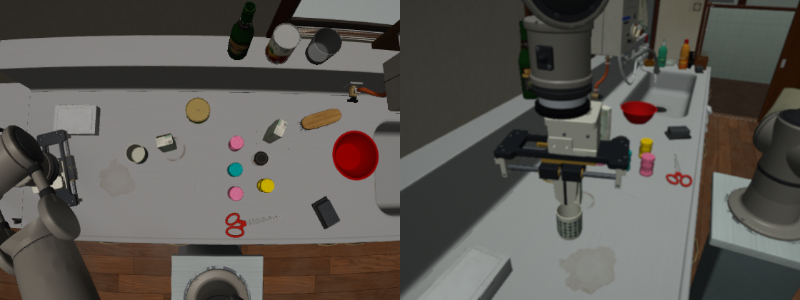

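Both cartons are upright in the top view, at (165,143) and (277,130), and the jar, cup and tin are in place. I'll let any rocking die out, confirm nothing moves, and hand in.

```bash
W='' ; python3 -m pendant '[{"linear":[0,0,0],"twist":0},{"linear":[0,0,0],"twist":0},{"linear":[0,0,0],"twist":0},{"linear":[0,0,0],"twist":0},{"linear":[0,0,0],"twist":0},{"linear":[0,0,0],"twist":0},{"linear":[0,0,0],"twist":0},{"linear":[0,0,0],"twist":0},{"linear":[0,0,0],"twist":0},{"linear":[0,0,0],"twist":0},{"linear":[0,0,0],"twist":0},{"linear":[0,0,0],"twist":0},{"linear":[0,0,0],"twist":0},{"linear":[0,0,0],"twist":0},{"linear":[0,0,0],"twist":0},{"linear":[0,0,0],"twist":0}]'
python3 - <<'E'
from h import *
F=[cap('top')['frame'].astype(float) for _ in range(6)]
for n,(u0,u1,v0,v1) in dict(j=(360,410,155,210),c=(210,255,175,220),bg=(60,100,210,250)).items():
    print(n,[abs(f-F[0])[v0:v1,u0:u1].mean().round(2) for f in F[1:]])
bot.close_job()
E
```

```text
time: 18.35
tool_pos: [428.0, 415.9, 238.7]
tcp_rot: [3.142, -0.0, 0.235]
contact_force: [-0.1, -0.9, -0.2]
grip_width: -0.0
j [np.float64(0.44), np.float64(0.44), np.float64(0.46), np.float64(0.44), np.float64(0.44)]
c [np.float64(0.43), np.float64(0.43), np.float64(0.44), np.float64(0.43), np.float64(0.43)]
bg [np.float64(0.53), np.float64(0.53), np.float64(0.54), np.float64(0.53), np.float64(0.53)]
the job is handed in; nothing more can be done
```

I pushed both cartons back up with shut fingers, carton_j first and then carton_c. Each swung upright on its own foot end, and I handed the job in at about 18.7 s with the robot clear of everything.

- **Cartons upright and still:** the last box fits gave tilts of 1.2° and 2.2°. I take that as fit error rather than real lean, because the fits read the starting tilt 2 to 3° too high as well. The last six top-camera frames changed no more than the background does.
- **Foot positions:** both feet are within about 5 mm of where they started, roughly the accuracy of the fit.
- **Jar, cup and tin:** in the last images they stand where they were, to within a few millimetres.
- **Tool angle:** the moves allow no lean, so I kept the gripper pointing straight down instead of leaned back. The tips were at about 119 mm, which kept the gripper body above the cartons' swing, and no call ended with a force reading above about 1 N.

No check failed.

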